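# Run along the plaque's arc of plugs and bed them home

### The job

Run your fingertips lightly along the arc of six domed wooden plugs on the plywood frog plaque, starting at the end beside the frog's head and going plug by plug to the other end, so that every plug in turn is pressed fully home into the board. Press gently from above: do not pick up or tip the board or push it out of place, and leave everything else where it is, on the board and around it.

Things in the scene. Friction and masses are not known exactly. Their poses are not given: they have to be found in the camera images.
- board: Loose plywood plaque 200 (x) by 240 (y) by 18 mm, about 0.9 kg, flat on the table at any yaw. Origin: centre of its underside. A wooden frog's head (disc 48 mm across, 5 mm thick, eyes on its -x side 7 mm) is glued on at x -56, y -82 mm, beside plug 1. Plug k is at x = 110 cos a - 85, y = 110 sin a mm, a = 0.31 (k - 3.5) rad: six in an arc, 34 mm apart.
- plug1 (a joint): Plug 1 of the arc (the end beside the frog's head): how far it has been pushed down into the board, 0 (standing proud) to 0.004 m (fully home, its head's underside on the board). It slides stiffly (about 2 N), has no spring and stays where it is left. Starts at 0 to 0.0006.
- plug1_top (a point): Highest point of plug 1's dark, shallow domed head (head 28 mm across, 5 mm high, made of wood); it goes down with the plug. 9 mm above the board's top face when proud, 5 mm when fully home.
- plug2 (a joint): Plug 2 of the arc: how far it has been pushed down into the board, 0 (standing proud) to 0.004 m (fully home, its head's underside on the board). It slides stiffly (about 2 N), has no spring and stays where it is left. Starts at 0 to 0.0006.
- plug2_top (a point): Highest point of plug 2's dark, shallow domed head (head 28 mm across, 5 mm high, made of wood); it goes down with the plug. 9 mm above the board's top face when proud, 5 mm when fully home.
- plug3 (a joint): Plug 3 of the arc: how far it has been pushed down into the board, 0 (standing proud) to 0.004 m (fully home, its head's underside on the board). It slides stiffly (about 2 N), has no spring and stays where it is left. Starts at 0 to 0.0006.
- plug3_top (a point): Highest point of plug 3's dark, shallow domed head (head 28 mm across, 5 mm high, made of wood); it goes down with the plug. 9 mm above the board's top face when proud, 5 mm when fully home.
- plug4 (a joint): Plug 4 of the arc: how far it has been pushed down into the board, 0 (standing proud) to 0.004 m (fully home, its head's underside on the board). It slides stiffly (about 2 N), has no spring and stays where it is left. Starts at 0 to 0.0006.
- plug4_top (a point): Highest point of plug 4's dark, shallow domed head (head 28 mm across, 5 mm high, made of wood); it goes down with the plug. 9 mm above the board's top face when proud, 5 mm when fully home.
- plug5 (a joint): Plug 5 of the arc: how far it has been pushed down into the board, 0 (standing proud) to 0.004 m (fully home, its head's underside on the board). It slides stiffly (about 2 N), has no spring and stays where it is left. Starts at 0 to 0.0006.
- plug5_top (a point): Highest point of plug 5's dark, shallow domed head (head 28 mm across, 5 mm high, made of wood); it goes down with the plug. 9 mm above the board's top face when proud, 5 mm when fully home.
- plug6 (a joint): Plug 6 of the arc (the far end from the frog's head): how far it has been pushed down into the board, 0 (standing proud) to 0.004 m (fully home, its head's underside on the board). It slides stiffly (about 2 N), has no spring and stays where it is left. Starts at 0 to 0.0006.
- plug6_top (a point): Highest point of plug 6's dark, shallow domed head (head 28 mm across, 5 mm high, made of wood); it goes down with the plug. 9 mm above the board's top face when proud, 5 mm when fully home.
- glue_pot: Small closed glue jar standing on the board inside the arc, 34 mm across, 42 mm high. Origin: centre of its underside. Leave alone.
- eraser: White eraser block 45 x 22 x 13 mm lying on the board outside the arc. Origin: centre of its underside. Leave alone.
- water_jar: Open glass water jar, 76 mm across, 95 mm high, on the table to the robot's left. Origin: centre of its underside. Leave alone.
- palette: Round white paint palette, 116 mm across, 10 mm high, on the table to the left. Origin: centre of its underside. Leave alone.
- paintbrush: Flat wide paintbrush about 215 mm long lying on the table to the right, its head 42 mm wide, 20 mm high. Origin: about half-way along, on the table. Leave alone.
- brush_mug: Blue mug 76 mm across and 100 mm high with brushes standing up to 200 mm, to the right on the table. Origin: centre of its underside. Leave alone.

How it is judged:
On the way, in this order (a step that is already met when the one before it is completed fails the run):
1. plug 1 is pressed home first, the others still standing proud (value of joint plug1 above 0.0028 m), for 0.05 s.
2. plug 2 is pressed home, after plug 1 (value of joint plug2 above 0.0028 m), for 0.05 s.
3. plug 3 is pressed home, after plug 2 (value of joint plug3 above 0.0028 m), for 0.05 s.
4. plug 4 is pressed home, after plug 3 (value of joint plug4 above 0.0028 m), for 0.05 s.
5. plug 5 is pressed home, after plug 4 (value of joint plug5 above 0.0028 m), for 0.05 s.
6. plug 6 is pressed home, after plug 5 (value of joint plug6 above 0.0028 m), for 0.05 s.
At the end, for the whole second after the job is handed in: All six plugs are pressed in by more than 2.8 mm of their 4 mm, and the board lies flat and at rest within 20 mm of where it lay at the start (value of joint each of plug1, plug2, plug3, plug4, plug5, plug6 above 0.0028 m and distance of board from where it was at the start of the episode below 0.02 m and angle between board's own z axis and vertical below 0.05 rad and linear speed of board below 0.02 m/s); the robot touches nothing.
It fails at once if the board is lifted or tipped (height (world z) of board above 0.008 m or angle between board's own z axis and vertical above 0.1 rad).
It fails at once if the board is pushed more than 20 mm from where it lay (distance of board from where it was at the start of the episode above 0.02 m).
It fails at once if the fingers press the board or its plugs harder than 40 N (contact force between the fingers and board above 40 N).
It fails at once if a bystander (pot, eraser, jar, palette, brush or mug) is lifted, carried or pushed aside by over 25 mm (distance of any of glue_pot, eraser, water_jar, palette, paintbrush, brush_mug from where it was at the start of the episode above 0.025 m).
It fails at once if the glue pot, water jar or brush mug is knocked over (angle between any of glue_pot, water_jar, brush_mug's own z axis and vertical above 0.5 rad).
It also fails if it takes over 42 s, if anything falls off the work surface, if the arm or the gripper's body presses on something with over 40 N, if the wrist force passes 120 N, or if a joint passes its speed limit or range.

### The arm

A 6-joint arm with a two-finger parallel gripper is mounted at the origin on the work surface. World frame = base frame: x ahead of the robot, y to its left, z up, the work surface at z = 0. Lengths are in m, angles in rad, forces in N, time in s.
With the tool pointing down it reaches from about 0.375 to 0.9 m from the base axis. Payload 3.1 kg.
Tool frame: the origin (TCP) lies between the finger pads; the fingertips stand 22 mm ahead of it and the grasp point (between the pads) lies 3 mm ahead of it; z points along the fingers, y is the line along which they close (so a half turn about z gives the same grasp; the last joint's range is limited). The gripper opens to 87 mm and grips with 3 to 60 N. Pads are 19 mm wide; open, the fingers measure 117 mm over their backs; the gripper's body (75 mm by 190 mm) begins 51 mm behind the grasp point.
Start: joints at [-1.381, 0.527, 1.433, -0, 1.181, -0.178], TCP at [0.225, -0.583, 0.245] pointing down, gripper open.
Joint ranges: [-3.08, 3.08], [-0.75, 2.2], [0.22, 2.44], [-1.43, 4.57], [0, 2.65], [-2.85, 2.85]. Speed limits (rad/s): [2.79, 2.79, 3.14, 3.14, 3.14, 3.14].

### API

Orientations are given as a unit quaternion [x, y, z, w].
In Python, from rig import get_obs, camera, get_calibration, hand_in, cut_out gives the robot as it stands.
- The arm moves only by the shell command python3 -m inch 'ROWS' [OPENING] [FORCE]. ROWS is JSON, one flat list of numbers, 6 for each row, row after row: the shift along the tool's x, y, z scaled (see below), then the turn, a rotation vector about the tool's x, y, z scaled (see below). A call has 1 to 20 rows; each row is the pose to reach, as a shift and turn from the pose commanded when the call began, along the tool's axes at that moment; what a row does not reach only later rows make up. The controller multiplies each number of a shift by 0.08 m and each number of a turn by 90 degrees. A row lasts 1/12 s, in which the tool goes at most 41.7 mm and 7.16 degrees, less where a joint would pass 70% of its speed; a pose out of reach is approached as far as the arm can. A call with a number of a shift or a turn outside -1 to 1 is refused whole. A call with a gripper value outside its range is refused whole. OPENING is the finger opening in mm, from 0 to 87, set as the call begins (- or left out, the last holds). The fingers move at their own pace and stop on an object; FORCE is the grip in N (left out, the last holds). Time passes only in rows, so rows that repeat a pose let the fingers close. It gives the time, the measured TCP pose, the force, the opening and the grip force at its end, in the units of the state.
- get_obs(): the state, without advancing time (a new reading comes with each control period).
- camera(name): name is "side" or "top" or "wrist"; returns the picture (400x640x3 uint8, red, green, blue); there is no depth.
- get_calibration(name): a dict with "vertical_fov" (degrees; the focal length in pixels is half the picture's height over the tangent of half this angle, whatever the lens; pixels are square), "cx", "cy" (the principal point, pixels), "T" (4x4, takes a point from camera to world coordinates). Camera axes: x right, y down, z forward; pixel columns grow to the right and rows downward; lengths in m; the calibration is good to about 2 mm. A picture is of the moment at which its call begins: read the wrist's pose just before it. get_calibration takes no time and is no camera call; for the wrist camera it gives the pose at the moment of the call.
- hand_in(): hands the job in; it is judged then, once.
Trained networks look in the newest picture that a camera, given by its name, has taken for a name from the list of things; names that differ only in an ending like _2 or _b are one class to them, and where a whole thing is asked for, a point or a joint stands for the part that bears it (a point fixed in the world has none). Each returns a list of dicts, best first, with "conf" (0 to 1); they miss things now and then, are a little off and sometimes report something else, mostly with a low value. They report only what shows in the picture. A call takes as long as a camera call.
- cut_out(camera, thing): "region" (400x640 bool, what is visible of it) and "bbox" ([left, top, right, bottom] in pixels, round what is visible of it).
The state is a dict: "time": time; "q": joint angles; "joint_velocities": joint speeds; "joint_torque": joint torques, N m; "position": TCP position; "tool_rot": TCP orientation; "ft_force": force on the tool from outside, world axes, zero at the start; "moment": the same for the moment, N m; "grip_width": finger opening in m; "grip_force": force on a finger pad.
Only numpy, scipy, OpenCV 4.12 (cv2) and the standard library are available. Lean on these libraries where they do the work, as an engineer would, in place of code of your own. Each camera call takes 0.05 s, during which the arm holds its last target. There are 200 camera calls.

## Working session

There is one attempt and no reset: what is moved stays moved. The work goes in short steps, Python scripts to look and compute and a shell command to move; the robot and the scene stay as the last step left them, time stands still between calls to the robot, and variables do not carry over. Pictures are saved under pics/ and viewed, at most 10 in all, crops included, and the job is handed in when it is done.

```bash
mkdir -p pics
python3 - <<'E'
from rig import *
import cv2
for n in ("top","side"):
    cv2.imwrite(f"pics/{n}0.png",camera(n)[:,:,::-1]); c=get_calibration(n); print(n,c)
    for t in ("board","plug1_top","glue_pot","eraser"):
        print(t,[(round(d["conf"],2),[round(float(v)) for v in d["bbox"]]) for d in cut_out(n,t)][:8])
print(get_obs())
E
```

```text
top {'vertical_fov': 49.12604185891058, 'cx': 322.15334882610773, 'cy': 197.74699757194648, 'T': array([[-0.00251821, -0.99700613,  0.07728159,  0.43100988],
       [-0.99999542,  0.00264056,  0.00148101,  0.00915081],
       [-0.00168065, -0.0772775 , -0.99700821,  1.41483152],
       [ 0.        ,  0.        ,  0.        ,  1.        ]])}
board [(0.57, [296, 141, 386, 236]), (0.33, [167, 139, 198, 165])]
plug1_top [(0.64, [349, 164, 357, 175])]
glue_pot [(0.58, [348, 204, 359, 218])]
eraser [(0.57, [312, 184, 319, 198])]
side {'vertical_fov': 56.0476230020331, 'cx': 318.6798654443188, 'cy': 197.94700117098634, 'T': array([[-0.96360737, -0.1859232 ,  0.19207654,  0.30273058],
       [-0.26726611,  0.65541619, -0.70639822,  0.81804279],
       [ 0.00544574, -0.73202608, -0.68125484,  0.82614425],
       [ 0.        ,  0.        ,  0.        ,  1.        ]])}
board [(0.96, [262, 164, 359, 232]), (0.2, [296, 84, 317, 137])]
plug1_top []
glue_pot [(0.55, [327, 172, 338, 190])]
eraser [(0.54, [299, 200, 311, 210])]
{'time': 0.5, 'q': array([-1.38147112e+00,  5.27548047e-01,  1.43277327e+00,  1.78302108e-05,
        1.18138654e+00, -1.78522842e-01]), 'joint_velocities': array([-4.54545332e-05, -2.13717767e-03, -8.32308115e-04,  4.64543042e-04,
       -7.07643064e-05, -7.04491730e-05]), 'joint_torque': array([-5.45919902e-04, -4.39604437e+01, -1.76790547e+01,  6.34024967e-02,
        5.15025761e-02, -3.48413641e-05]), 'position': array([ 0.22476266, -0.58312443,  0.24449547]), 'tool_rot': array([ 9.83134221e-01,  1.82885481e-01,  7.93624204e-06, -5.76431558e-05]), 'ft_force': array([0.19338292, 0.72487373, 0.2531747 ]), 'moment': array([ 0.04708045, -0.01744807, -0.0890649 ]), 'grip_force': 0.0, 'grip_width': 0.0870638662041264}
```

View pics/top0.png

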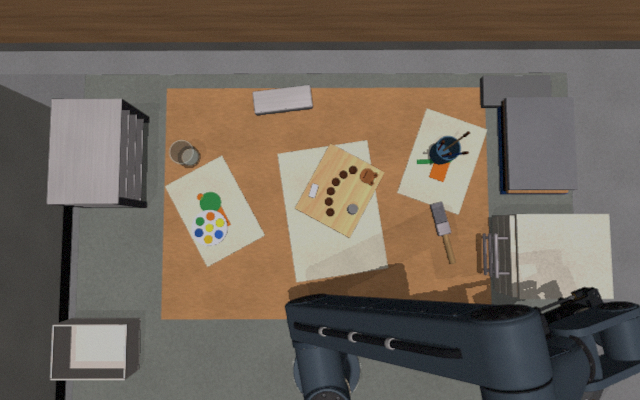

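The board lies in the middle of the top view, with the frog's head at about (369,176). The plugs run from (353,170) round to (330,212), with the pot at (352,209) and the eraser at (314,190). Next I'll fit the board pose to the plug blobs.

```bash
cat > h.py <<'E'
import numpy as np, cv2
from scipy.optimize import least_squares
from scipy.spatial.transform import Rotation as R
from rig import *
A=0.31*(np.arange(1,7)-3.5)
PL=np.c_[.110*np.cos(A)-.085,.110*np.sin(A)]
def ray(cal,uv,z):
    f=200/np.tan(np.radians(cal["vertical_fov"])/2); uv=np.atleast_2d(uv)
    d=np.c_[(uv[:,0]-cal["cx"])/f,(uv[:,1]-cal["cy"])/f,np.ones(len(uv))]@cal["T"][:3,:3].T
    o=cal["T"][:3,3]; return (o+d*((z-o[2])/d[:,2])[:,None])[:,:2]
def blobs(img,lo,hi,box,vmax=75):
    g=img.max(2); m=(g<vmax).astype(np.uint8); k=np.zeros_like(m); x0,y0,x1,y1=box; k[y0:y1,x0:x1]=m[y0:y1,x0:x1]
    n,_,s,c=cv2.connectedComponentsWithStats(k)
    return [(c[i].round(1).tolist(),int(s[i,4])) for i in range(1,n) if lo<s[i,4]<hi]
def fit(P):  # P 6x2 world, ordered
    t=lambda p:PL@np.array([[np.cos(p[2]),np.sin(p[2])],[-np.sin(p[2]),np.cos(p[2])]])+p[:2]
    best=min((least_squares(lambda p:(t(p)-P).ravel(),[*P.mean(0),a]) for a in np.arange(-3,3.2,1)),key=lambda r:r.cost)
    return best.x,t(best.x),np.linalg.norm(t(best.x)-P,axis=1)
E
python3 - <<'E'
from h import *
im=cv2.imread("pics/top0.png")
b=blobs(im,20,150,(296,141,386,236)); print(b)
cv2.imwrite("pics/c0.png",cv2.resize(im[130:250,270:410],None,fx=5,fy=5,interpolation=2)[:600,:700])
E
```

```text
[([352.4, 169.9], 37), ([342.9, 174.4], 38), ([335.2, 181.9], 37), ([330.2, 190.9], 38), ([328.4, 201.3], 36), ([329.7, 212.0], 39)]
```

View pics/c0.png

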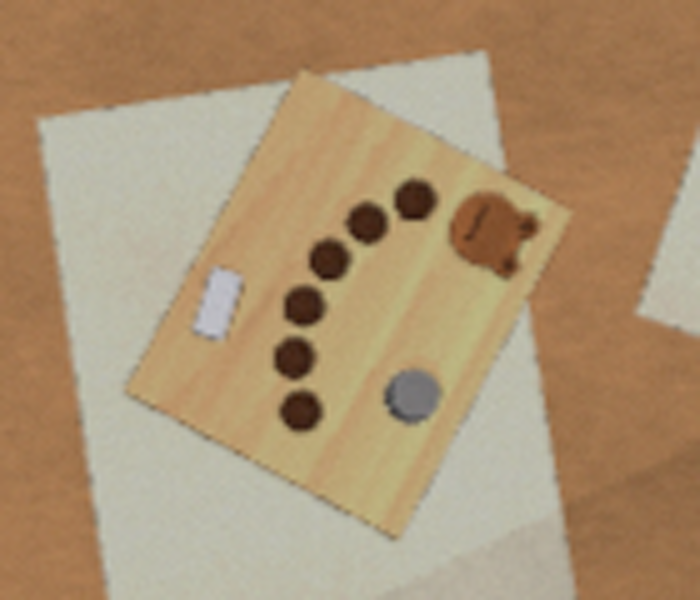

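```bash
cat >> h.py <<'E'
def rows(target,obs=None):
    o=obs or get_obs(); r=R.from_quat(o["tool_rot"]); return (r.inv().apply(np.array(target)-o["position"])/.08).round(3)
E
python3 - <<'E'
from h import *
im=cv2.imread("pics/top0.png"); cal=get_calibration("top")
b=[c for c,_ in blobs(im,20,150,(296,141,386,236))]
x,t,e=fit(ray(cal,b,.025)); print(x.round(4),t.round(4),e.round(4)); np.save("plugs.npy",t)
print("pot",ray(cal,[270+412/5,130+393/5],.06),"frog",ray(cal,[369,176],.023))
print(rows([*t[0],.2]), R.from_quat(get_obs()["tool_rot"]).as_matrix().round(2))
E
```

```text
[ 0.5638 -0.0436  1.0729] [[ 0.6283 -0.0859]
 [ 0.6135 -0.0554]
 [ 0.59   -0.0309]
 [ 0.5602 -0.0146]
 [ 0.5268 -0.0083]
 [ 0.4931 -0.0124]] [0.0005 0.0001 0.0007 0.0004 0.0006 0.0003]
pot [[ 0.50204363 -0.08249   ]] frog [[ 0.6083413  -0.13896121]]
[ 6.942 -3.985  0.557] [[ 0.93  0.36 -0.  ]
 [ 0.36 -0.93  0.  ]
 [ 0.   -0.   -1.  ]]
```

```bash
for i in 1; do
python3 -m inch '[0.3,-0.25,0,0,0,0, 0.6,-0.5,0,0,0,0, 0.9,-0.73,0,0,0,0, 0.9,-0.73,0,0,0,0]' 0 10
python3 -m inch '[0.3,-0.25,0,0,0,0, 0.6,-0.5,0,0,0,0, 0.9,-0.73,0,0,0,0, 0.9,-0.73,0,0,0,0]'
python3 -m inch '[0.3,-0.25,0,0,0,0, 0.6,-0.5,0,0,0,0, 0.9,-0.73,0,0,0,0, 0.9,-0.73,0,0,0,0]'
python3 -m inch '[0.3,-0.25,0,0,0,0, 0.6,-0.5,0,0,0,0, 0.9,-0.73,0,0,0,0, 0.9,-0.73,0,0,0,0]'
python3 -m inch '[0.3,-0.25,0,0,0,0, 0.6,-0.5,0,0,0,0, 0.9,-0.73,0,0,0,0, 0.9,-0.73,0,0,0,0]'
python3 -m inch '[0.3,-0.25,0,0,0,0, 0.6,-0.5,0,0,0,0, 0.9,-0.73,0,0,0,0, 0.9,-0.73,0,0,0,0]'
done
python3 - <<'E'
from h import *
cal=get_calibration("wrist"); im=camera("wrist"); cv2.imwrite("pics/w1.png",im[:,:,::-1]); np.save("wT.npy",cal,allow_pickle=True)
t=np.load("plugs.npy"); o=get_obs(); print(o["time"],o["position"],o["grip_width"],rows([*t[0],.1]))
f=200/np.tan(np.radians(cal["vertical_fov"])/2)
p=(np.c_[t,np.full(6,.025)]-cal["T"][:3,3])@cal["T"][:3,:3]; print((f*p[:,:2]/p[:,2:]+[cal["cx"],cal["cy"]]).round(1))
print(blobs(im,200,20000,(0,0,640,400)))
E
```

```text
time: 0.83
position: [0.2729, -0.497, 0.2442]
tool_rot: [0.983, 0.184, 0.001, -0.003]
ft_force: [-0.1, 0.6, -0.3]
grip_width: 0.0681
grip_force: 0.0
time: 1.17
position: [0.3186, -0.4175, 0.2444]
tool_rot: [0.983, 0.185, 0.0, -0.002]
ft_force: [-0.0, 0.4, -0.2]
grip_width: 0.0419
grip_force: 0.0
time: 1.5
position: [0.3645, -0.3381, 0.2445]
tool_rot: [0.983, 0.185, 0.0, -0.002]
ft_force: [0.9, 0.4, 1.2]
grip_width: 0.0152
grip_force: 0.0
time: 1.83
position: [0.4108, -0.2586, 0.2447]
tool_rot: [0.983, 0.185, 0.0, -0.001]
ft_force: [-1.0, 0.0, -0.1]
grip_width: 0.0005
grip_force: 0.0
time: 2.17
position: [0.4575, -0.179, 0.2448]
tool_rot: [0.983, 0.185, 0.001, -0.0]
ft_force: [0.1, -0.4, 0.0]
grip_width: 0.0004
grip_force: 0.0
time: 2.5
position: [0.5043, -0.0991, 0.2449]
tool_rot: [0.983, 0.185, 0.001, 0.0]
ft_force: [0.5, -0.3, 0.1]
grip_width: 0.0007
grip_force: 0.0
2.55 [ 0.50318289 -0.10071991  0.24470369] 0.0007586641639888523 [1.523 0.393 1.811]
[[352.7  54.5]
 [318.   57.6]
 [286.3  71.7]
 [261.1  95. ]
 [245.  124.3]
 [239.  156.1]]
[([355.4, 55.3], 456), ([321.1, 58.4], 453), ([289.9, 72.5], 421), ([614.1, 110.6], 3506), ([264.8, 95.5], 406), ([248.3, 124.3], 490), ([242.0, 155.3], 500), ([305.1, 177.3], 834)]
```

View pics/w1.png

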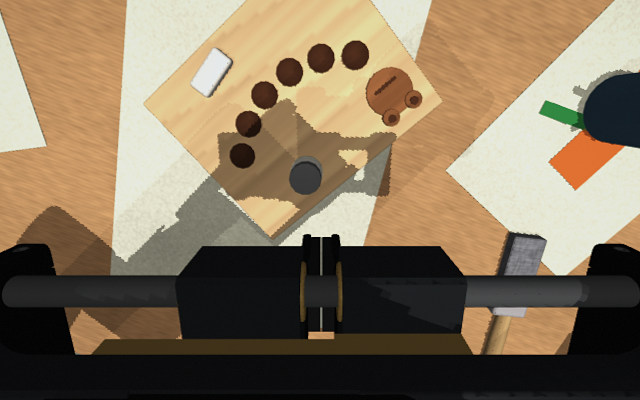

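The wrist view shows the six plugs from (355,55) to (242,155), with the frog's head at (389,92). They sit about 3 px from the prediction, but the arm was still settling, so I'll remeasure at rest.

Run:
```python
from h import *
camera("top");camera("top");cal=get_calibration("wrist"); im=camera("wrist")
b=[c for c,s in blobs(im,300,600,(200,30,380,190))]; b.sort(key=lambda c:np.arctan2(c[1]-140,c[0]-340)%(2*np.pi),reverse=True); print(b)
x,t,e=fit(ray(cal,b,.025)); print(x.round(4),t.round(4),e.round(4))
t=(t+np.load("plugs.npy"))/2; np.save("plugs2.npy",t); print(t.round(4)); print(rows([*t[0],.07]))
```

```text
[[352.9, 50.6], [318.2, 53.6], [286.8, 67.9], [262.0, 91.2], [245.5, 119.8], [239.2, 151.5]]
[ 0.5649 -0.0462  1.066 ] [[ 0.6291 -0.0891]
 [ 0.6145 -0.0584]
 [ 0.5912 -0.0337]
 [ 0.5615 -0.0173]
 [ 0.5281 -0.0107]
 [ 0.4944 -0.0146]] [0.0008 0.0006 0.0004 0.0007 0.0006 0.0009]
[[ 0.6287 -0.0875]
 [ 0.614  -0.0569]
 [ 0.5906 -0.0323]
 [ 0.5608 -0.016 ]
 [ 0.5275 -0.0095]
 [ 0.4937 -0.0135]]
[1.55  0.395 2.181]
```

```bash
python3 -m inch '[0.25,0.07,0,0,0,0, 0.5,0.13,0,0,0,0, 0.77,0.2,0,0,0,0, 0.77,0.2,0,0,0,0]' >/dev/null
python3 -m inch '[0.25,0.07,0.3,0,0,0, 0.5,0.13,0.6,0,0,0, 0.77,0.2,0.9,0,0,0, 0.77,0.2,0.9,0,0,0]' >/dev/null
python3 -m inch '[0,0,0.4,0,0,0, 0,0,0.8,0,0,0, 0,0,1,0,0,0, 0,0,1,0,0,0, 0,0,1,0,0,0, 0,0,1,0,0,0]'
python3 - <<'E'
from h import *
t=np.load("plugs2.npy");o=get_obs();print(o["position"],R.from_quat(o["tool_rot"]).as_matrix()[2].round(4),rows([*t[0],.049]))
E
```

```text
time: 3.87
position: [0.629, -0.0877, 0.0943]
tool_rot: [0.983, 0.182, 0.001, 0.001]
ft_force: [-0.3, -0.9, -0.8]
grip_width: 0.0006
grip_force: 0.0
[ 0.62895454 -0.08766842  0.09429819] [ 0.0019  0.0018 -1.    ] [-0.003 -0.004  0.566]
```

```bash
python3 -m inch '[0,0,0.2,0,0,0, 0,0,0.4,0,0,0, 0,0,0.54,0,0,0, 0,0,0.54,0,0,0, 0,0,0.54,0,0,0]'
python3 -m inch '[0,0,0.01,0,0,0, 0,0,0.02,0,0,0, 0,0,0.03,0,0,0, 0,0,0.04,0,0,0, 0,0,0.04,0,0,0, 0,0,0.04,0,0,0]'
```

```text
time: 4.28
position: [0.6287, -0.0867, 0.0502]
tool_rot: [0.983, 0.183, 0.0, 0.0]
ft_force: [0.1, 1.0, -0.3]
grip_width: 0.0002
grip_force: 0.0
time: 4.78
position: [0.629, -0.0866, 0.0467]
tool_rot: [0.983, 0.183, 0.001, 0.0]
ft_force: [0.1, -0.3, 1.0]
grip_width: 0.0005
grip_force: 1.0
```

```bash
for i in 1; do
python3 -m inch '[0,0,0.008,0,0,0, 0,0,0.016,0,0,0, 0,0,0.016,0,0,0]' | grep -E "pos|ft"
python3 -m inch '[0,0,0.004,0,0,0, 0,0,0.008,0,0,0, 0,0,0.008,0,0,0]'| grep -E "pos|ft"; done
```

```text
position: [0.629, -0.0866, 0.0451]
ft_force: [1.2, 0.0, 1.8]
position: [0.629, -0.0867, 0.0449]
ft_force: [1.0, 0.4, 6.1]
```

Contact force rises at TCP z = 0.045, which is where home was predicted, so plug 1 is home. Now I'll work out the offsets to the other plugs.

```bash
python3 -m inch '[0,0,-0.06,0,0,0, 0,0,-0.12,0,0,0, 0,0,-0.12,0,0,0]'
python3 - <<'E'
from h import *
t=np.load("plugs2.npy");o=get_obs();print(o["position"])
for p in t: print(rows([*p,.045],o))
E
```

```text
time: 5.53
position: [0.628, -0.0862, 0.0543]
tool_rot: [0.983, 0.183, -0.0, -0.0]
ft_force: [0.7, 0.5, -1.0]
grip_width: 0.0006
grip_force: 0.0
[ 0.62795511 -0.08624263  0.05426078]
[0.003 0.018 0.116]
[-0.031 -0.405  0.116]
[-0.193 -0.797  0.116]
[-0.467 -1.121  0.117]
[-0.827 -1.347  0.117]
[-1.238 -1.451  0.117]
```

```bash
for i in 1; do
python3 -m inch '[-0.015,-0.2,0,0,0,0, -0.03,-0.4,0,0,0,0, -0.03,-0.4,0,0,0,0, -0.03,-0.4,0.03,0,0,0, -0.03,-0.4,0.06,0,0,0, -0.03,-0.4,0.075,0,0,0, -0.03,-0.4,0.09,0,0,0, -0.03,-0.4,0.1,0,0,0, -0.03,-0.4,0.11,0,0,0, -0.03,-0.4,0.11,0,0,0]' | grep -E "pos|ft"
python3 -m inch '[0,0,0.004,0,0,0, 0,0,0.008,0,0,0, 0,0,0.008,0,0,0]'| grep -E "pos|ft"; done
```

```text
position: [0.6148, -0.0576, 0.0451]
ft_force: [0.1, 1.4, 2.3]
position: [0.6148, -0.0576, 0.045]
ft_force: [-0.5, 1.8, 4.8]
```

```bash
for i in 1; do
python3 -m inch '[0,0,-0.06,0,0,0, 0,0,-0.12,0,0,0, 0,0,-0.12,0,0,0, -0.08,-0.2,-0.12,0,0,0, -0.16,-0.39,-0.12,0,0,0, -0.16,-0.39,-0.12,0,0,0, -0.16,-0.39,-0.09,0,0,0, -0.16,-0.39,-0.06,0,0,0, -0.16,-0.39,-0.045,0,0,0, -0.16,-0.39,-0.03,0,0,0, -0.16,-0.39,-0.02,0,0,0, -0.16,-0.39,-0.01,0,0,0, -0.16,-0.39,-0.005,0,0,0]' | grep -E "pos|ft"
python3 -m inch '[0,0,0.004,0,0,0, 0,0,0.006,0,0,0, 0,0,0.006,0,0,0]'| grep -E "pos|ft"; done
python3 - <<'E'
from h import *
t=np.load("plugs2.npy");o=get_obs()
for p in t: print(rows([*p,.045],o))
E
```

```text
position: [0.5926, -0.0335, 0.045]
ft_force: [1.8, -0.3, 3.9]
position: [0.5926, -0.0335, 0.045]
ft_force: [2.0, -2.5, 3.9]
[0.179 0.793 0.002]
[0.145 0.37  0.001]
[-0.018 -0.023 -0.   ]
[-0.291 -0.347 -0.001]
[-0.651 -0.572 -0.002]
[-1.063 -0.677 -0.004]
```

```bash
for i in 1; do
python3 -m inch '[0,0,-0.06,0,0,0, 0,0,-0.12,0,0,0, 0,0,-0.12,0,0,0, -0.15,-0.17,-0.12,0,0,0, -0.29,-0.34,-0.12,0,0,0, -0.29,-0.34,-0.12,0,0,0, -0.29,-0.34,-0.09,0,0,0, -0.29,-0.34,-0.06,0,0,0, -0.29,-0.34,-0.045,0,0,0, -0.29,-0.34,-0.03,0,0,0, -0.29,-0.34,-0.02,0,0,0, -0.29,-0.34,-0.01,0,0,0, -0.29,-0.34,-0.003,0,0,0]' | grep -E "pos|ft"
python3 -m inch '[0,0,0.004,0,0,0, 0,0,0.004,0,0,0]'| grep -E "pos|ft"
python3 -m inch '[0,0,-0.06,0,0,0, 0,0,-0.12,0,0,0, 0,0,-0.12,0,0,0, -0.18,-0.11,-0.12,0,0,0, -0.36,-0.22,-0.12,0,0,0, -0.36,-0.22,-0.12,0,0,0, -0.36,-0.22,-0.09,0,0,0, -0.36,-0.22,-0.06,0,0,0, -0.36,-0.22,-0.045,0,0,0, -0.36,-0.22,-0.03,0,0,0, -0.36,-0.22,-0.02,0,0,0, -0.36,-0.22,-0.01,0,0,0, -0.36,-0.22,-0.003,0,0,0]' | grep -E "pos|ft"
python3 -m inch '[0,0,0.004,0,0,0, 0,0,0.004,0,0,0]'| grep -E "pos|ft"; done
python3 - <<'E'
from h import *
t=np.load("plugs2.npy");o=get_obs()
for p in t[4:]: print(rows([*p,.045],o))
E
```

```text
position: [0.561, -0.0162, 0.0449]
ft_force: [0.3, -0.3, 7.4]
position: [0.561, -0.0162, 0.0449]
ft_force: [0.6, 0.6, 5.6]
position: [0.5282, -0.0102, 0.0448]
ft_force: [0.6, -0.1, 8.0]
position: [0.5282, -0.0102, 0.0449]
ft_force: [1.2, 0.2, 5.8]
[-0.006 -0.011 -0.001]
[-0.417 -0.116 -0.003]
```

Plugs 4 and 5 are home. Next is plug 6, then I'll lift up and check.

```bash
for i in 1; do
python3 -m inch '[0,0,-0.06,0,0,0, 0,0,-0.12,0,0,0, 0,0,-0.12,0,0,0, -0.2,-0.06,-0.12,0,0,0, -0.41,-0.11,-0.12,0,0,0, -0.41,-0.11,-0.12,0,0,0, -0.41,-0.11,-0.09,0,0,0, -0.41,-0.11,-0.06,0,0,0, -0.41,-0.11,-0.045,0,0,0, -0.41,-0.11,-0.03,0,0,0, -0.41,-0.11,-0.02,0,0,0, -0.41,-0.11,-0.01,0,0,0, -0.41,-0.11,-0.003,0,0,0]' | grep -E "pos|ft"
python3 -m inch '[0,0,0.004,0,0,0, 0,0,0.004,0,0,0, 0,0,0.004,0,0,0]'| grep -E "pos|ft"
python3 -m inch '[0,0,-0.1,0,0,0, 0,0,-0.3,0,0,0, 0,0,-0.6,0,0,0, 0,0,-0.95,0,0,0, 0,0,-0.95,0,0,0]'| grep -E "pos|ft"
python3 -m inch '[0,0,-0.4,0,0,0, 0,0,-0.8,0,0,0, 0,0,-0.8,0,0,0, 0,0,-0.8,0,0,0, 0,0,-0.8,0,0,0]'| grep -E "pos|ft|time"; done
python3 - <<'E'
from h import *
cal=get_calibration("wrist"); im=camera("wrist"); cv2.imwrite("pics/w2.png",im[:,:,::-1])
s=camera("side")[:,:,::-1]; cv2.imwrite("pics/s2.png",cv2.resize(s[130:250,240:390],None,fx=5,fy=5,interpolation=2))
E
```

```text
position: [0.4942, -0.0136, 0.0448]
ft_force: [0.3, -0.0, 9.6]
position: [0.4942, -0.0136, 0.0448]
ft_force: [0.6, 0.2, 7.3]
position: [0.4953, -0.0138, 0.124]
ft_force: [0.3, -0.3, 0.1]
time: 12.62
position: [0.4922, -0.0132, 0.1835]
ft_force: [0.3, -0.3, -0.8]
```

View pics/w2.png

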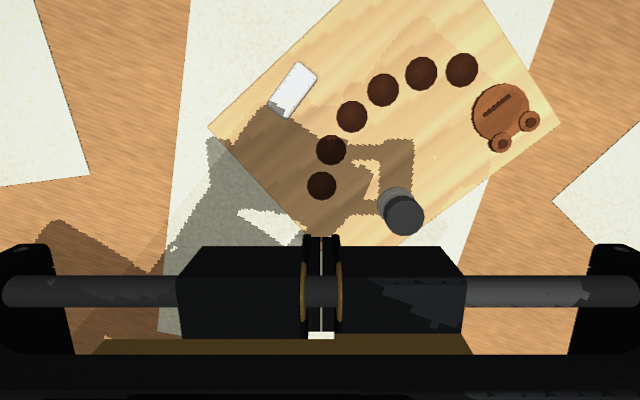

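View pics/s2.png

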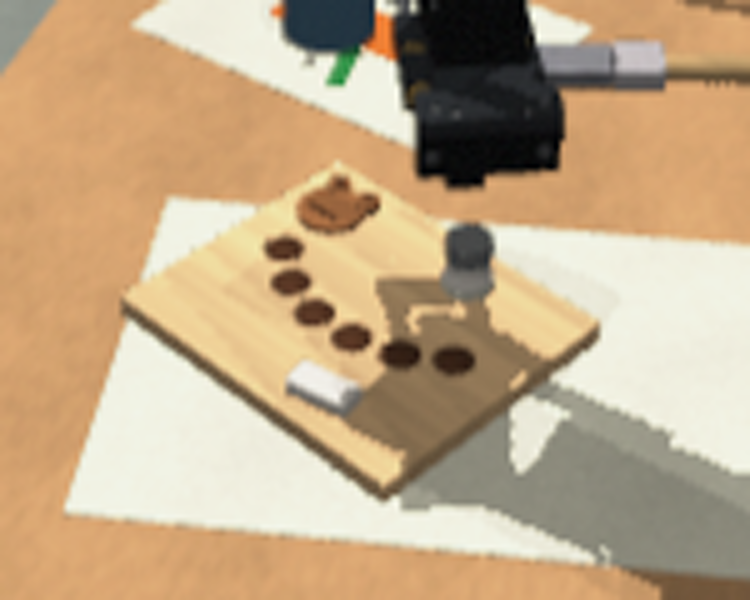

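The wrist view shows all six plugs, from (462,70) to (321,186), in place on a flat board. In the side crop they sit evenly low, the pot and eraser are upright where they were, and the arm is clear of everything.

```bash
python3 -c "
from rig import *; print(hand_in())"
```

```text
the job is handed in; nothing more can be done
None
```

I pressed all six plugs home in order from the frog's head, with no wrist-force reading above 10 N. The final pictures show the board flat and the pot and eraser in place, and I've handed the job in; the hand-in gave no verdict.

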